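# Empty the carton vendor's catch tray into the tote

### The arm

A 6-joint arm with a two-finger parallel gripper is mounted at the origin on the work surface. World frame = base frame: x ahead of the robot, y to its left, z up, the work surface at z = 0. Lengths are in m, angles in rad, forces in N, time in s.
With the tool pointing down it reaches from about 0.35 to 0.775 m from the base axis. Payload 7.3 kg.
Tool frame: the origin (TCP) lies on the front face of the gripper's body, between the roots of the fingers; the fingertips stand ahead of it and the grasp point (between the pads) lies 47 mm ahead of it (finger_overhang is the z of the fingertips in the tool frame, in m); z points along the fingers, y is the line along which they close (so a half turn about z gives the same grasp; the last joint's range is limited). The gripper opens to 92 mm and grips with 3 to 60 N. Pads are 19 mm wide; open, the fingers measure 130 mm over their backs; the gripper's body (75 mm by 190 mm) begins 47 mm behind the grasp point.
Start: joints at [1.135, 0.342, 1.524, -0, 1.275, -0.146], TCP at [0.15, 0.503, 0.292] pointing down, gripper open.
Joint ranges: [-2.53, 2.53], [-0.77, 2.02], [0.04, 2.7], [-1, 4.14], [0.28, 2.66], [-3.11, 3.11]. Speed limits (rad/s): [2.57, 2.57, 3.14, 3.14, 3.14, 3.14].

### API

Orientations are given as [roll, pitch, yaw] about the fixed x, y, z axes, in that order (R = Rz(yaw) Ry(pitch) Rx(roll)).
In Python, from cell import * gives the robot as it stands. The module is installed in compiled form; this text tells all that it offers.
- The arm moves only by the tool arm_command, never from a script. Its argument "series" is a list of rows, each an object of numbers: "x", "y", "z": the shift along the tool's x, y, z in mm; "rx", "ry", "rz": the turn, a rotation vector about the tool's x, y, z in degrees. A call has 1 to 20 rows; each row is the pose to reach, as a shift and turn from the pose commanded when the call began, along the tool's axes at that moment; what a row does not reach only later rows make up. A row lasts 1/10 s, in which the tool goes at most 50 mm and 8.59 degrees, less where a joint would pass 70% of its speed; a pose out of reach is approached as far as the arm can. A call with a gripper value outside its range is refused whole. "hand" is the finger opening in mm, from 0 to 91.8, set as the call begins (left out, the last holds). The fingers move at their own pace and stop on an object; "squeeze" is the grip in N (left out, the last holds). Time passes only in rows, so rows that repeat a pose let the fingers close. It gives the time, the measured TCP pose, the force, the opening and the grip force at its end, in the units of the state.
- observe(): the state, without advancing time (a new reading comes with each control period).
- read_camera(name): name is "scene" or "top" or "wrist"; returns a dict with "pixels" (420x560x3 uint8, blue, green, red), "K" (3x3 intrinsics, pixels), "k1" (the pictures are not rectified: a ray, as slopes to the right and down, at radius r is drawn at 1 + k1 r^2 times it, then the intrinsics apply), "rvec" (rotation vector, rad) and "tvec" (3), from world to camera coordinates, as OpenCV has them. Camera axes: x right, y down, z forward; pixel columns grow to the right and rows downward; lengths in m; the calibration is good to about 2 mm. A picture is of the moment at which its call begins. There is no depth.
- hand_in(): hands the job in; it is judged then, once.
Trained networks look in a picture, given as the dict that the camera call returned (one of the last four; its "shot" number tells which), for a name from the list of things; names that differ only in an ending like _2 or _b are one class to them, and where a whole thing is asked for, a point or a joint stands for the part that bears it (a point fixed in the world has none). Each returns a list of dicts, best first, with "confidence" (0 to 1); they miss things now and then, are a little off and sometimes report something else, mostly with a low value. They report only what shows in the picture. A call takes as long as a camera call. They do not tell look-alikes from the thing itself.
- boxes_of(picture, query): "point" ([x, y, z] in m, in world coordinates, good to about 4 mm: the middle of the surface that is visible of it).
- trace(picture, query): "pixels" (420x560 bool, what is visible of it).
- mark_of(picture, query): "point" ([x, y, z] in m, in world coordinates, good to about 4 mm: a listed point, or the origin of a listed thing).
The state is a dict: "time": time; "qpos": joint angles; "qvel": joint speeds; "joint_efforts": joint torques, N m; "tool_pos": TCP position; "tool_rot": TCP orientation; "contact_force": force on the tool from outside, world axes, zero at the start; "torque": the same for the moment, N m; "opening": finger opening in m; "grip_force": force on a finger pad.
Only numpy, scipy, OpenCV 4.12 (cv2) and the standard library are available. Lean on these libraries where they do the work, as an engineer would, in place of code of your own. Each camera call takes 0.05 s, during which the arm holds its last target. There are 200 camera calls.

### The job

The detergent vendor has dropped three cartons into its catch tray: collect the two plain ones, out over the tray's front lip, into the green tote that stands below it. Handle the cartons gently so that none is crushed. Leave the carton with the red hold sticker lying where it is in its lane, and leave the tote, the bottle, the tub and the cup standing in their places.

Things in the scene. Friction and masses are not known exactly. Their poses are not given: they have to be found in the camera images.
- vendor: White countertop carton vendor, fixed, 290 wide, 342 mm high. Origin at bench level, mid-width, below the chute face at the back of its catch tray. x points into the machine, so -x is out over the tray to the person emptying it; y along its width, z up. Chute face: a solid wall at x = 0 up to z 175 mm; above it the cabinet front stands back at x = +30 mm (coin slides to +8 mm, z 195 mm).
- tray: Stainless catch tray, fixed on the vendor's slotted strips at a height that differs (floor 115 to 129 mm above the bench). Origin on the floor's top face at its back edge, mid-width; axes as the vendor's. Floor flat from x = 0 to -180 mm. Three lanes 78 mm wide, centred at y = -82, 0, +82 mm, dividers (4 mm thick) and cheeks (5 mm) 22 mm high. One carton per lane; which is where varies.
- tray_lip (a point): Middle of the tray's front lip (x = -205 mm from the tray's origin), 6 mm above the flat floor: the last 25 mm of the floor is a smooth ramp, all across, that rises 6 mm to this lip; beyond it is the drop into the tote. A carton dragged by its top tends to stop at the ramp; pushed from behind it slides over. The tray between guard and lip is open above.
- guard_edge (a point): Middle of the front edge of the clear guard fixed over the back of the tray, on its top face, 45 mm out from the chute face and 58 mm above the tray floor. The guard is a level plate 4 mm thick from here back to the chute face, across all lanes, closed at both ends, with a grey strip along this edge. At the start each carton's back end is under it and 60 mm or more of its front lies clear.
- carton_a: Plain blue carton, white waistband, white label on top; rigid, 100 long (its x, along the lane), 70 wide (y), 28 mm high, 110 to 220 g. Origin at the centre of its underside. It slides on the tray at friction 0.3 to 0.42; pressed with 6 to 15 N it follows closed fingertips. 4 mm gap each side: no room for fingers. Over 25 N, even for a moment, crushes it: touch it slowly.
- carton_b: The same carton as carton_a in size. Also plain, with a white label; to be collected too.
- carton_hold: The same carton as carton_a in size. Has a red square hold sticker on its top in place of the white label, and red on its front end; must stay in the tray.
- tote: Open green tote, loose, 0.7 kg, 240 mm long (its x), 290 mm wide (its y), 88 mm high, walls and floor 4 mm. Origin at the centre of its underside on the bench; axes near those of the vendor. It stands on the bench before the vendor with about 35 mm of its length tucked under the front of the tray, across all three lanes.
- scent_bottle: Black bottle with a white cap and red label, 68 mm diameter, 190 mm high, standing on the bench. Origin at the centre of its underside. Bystander.
- stain_tub: Yellow tub with a green lid, 76 mm diameter, 85 mm high, standing on the bench. Origin at the centre of its underside. Bystander.
- dosing_cup: Small white dosing cup, 64 mm diameter, 50 mm high, standing on the bench. Origin at the centre of its underside. Bystander.
There are look-alikes about, which are no part of the job. What is shaped like the carton_b but purple or turquoise is not meant.

How it is judged:
By the outcome, as a careful person would: the job done as asked, in the order asked, and still so for the second after the job is handed in, with the robot touching nothing.
It also fails if it takes over 72 s, if anything falls off the work surface, if the arm or the gripper's body presses on something with over 40 N, if the wrist force passes 120 N, or if a joint passes its speed limit or range.

## Working session

There is one attempt and no reset: what is moved stays moved. The work goes in short steps, Python scripts to look and compute and a tool call to move; the robot and the scene stay as the last step left them, time stands still between calls to the robot, and variables do not carry over. Pictures are saved under pics/ and viewed, at most 10 in all, crops included, and the job is handed in when it is done.

Besides the shell and the picture viewer there is one more tool, called after "Emit:" as a command line: name --argument value ..., lists and objects as JSON in quotes. arm_command: Moves the arm, as the interface text tells. Its arguments: {"type":"object","properties":{"series":{"type":"array"},"hand":{"type":"number"},"squeeze":{"type":"number"}},"required":["series"]}

```bash
mkdir -p pics
python3 - <<'E'
from cell import *
import cv2,numpy as np
s=observe();print({k:np.round(v,3) for k,v in s.items()})
try: print(finger_overhang)
except Exception as e: print(e)
for n in ["scene","top"]:
    p=read_camera(n);cv2.imwrite(f"pics/{n}0.png",p["pixels"])
    for q in ["tray","tray_lip","guard_edge","vendor","carton_a","carton_hold","tote","scent_bottle","stain_tub","dosing_cup"]:
        print(n,q,[(np.round(d["point"],3).tolist(),round(d["confidence"],2)) for d in mark_of(p,q)])
E
```

```text
{'time': np.float64(0.0), 'qpos': array([ 1.135,  0.343,  1.525, -0.   ,  1.275, -0.146]), 'qvel': array([ 0.001, -0.   , -0.   , -0.001, -0.001,  0.   ]), 'joint_efforts': array([-1.0000e-03, -4.3125e+01, -2.4422e+01,  7.2000e-02,  5.6000e-02,
       -0.0000e+00]), 'tool_pos': array([0.15 , 0.503, 0.292]), 'tool_rot': array([-3.14 , -0.   ,  2.852]), 'contact_force': array([ 1.004,  0.119, -0.225]), 'torque': array([0.039, 0.043, 0.043]), 'grip_force': np.float64(0.0), 'opening': np.float64(0.092)}
0.0655
scene tray [([0.567, -0.277, 0.12], 0.92)]
scene tray_lip [([0.528, -0.069, 0.122], 0.74)]
scene guard_edge [([0.556, -0.226, 0.174], 0.67)]
scene vendor []
scene carton_a [([0.808, -0.158, -0.002], 0.97), ([0.632, -0.197, 0.117], 0.83), ([0.477, -0.224, 0.117], 0.62), ([0.829, 0.032, 0.0], 0.61)]
scene carton_hold [([0.554, -0.204, 0.121], 0.9)]
scene tote [([0.525, 0.011, 0.002], 0.69), ([0.385, 0.288, -0.0], 0.32)]
scene scent_bottle [([0.714, 0.244, 0.002], 0.94), ([0.475, -0.219, 0.117], 0.59)]
scene stain_tub [([0.54, 0.302, 0.001], 0.93)]
scene dosing_cup [([0.386, 0.293, 0.0], 0.93), ([0.555, -0.227, 0.171], 0.38)]
top tray [([0.562, -0.274, 0.117], 0.97)]
top tray_lip [([0.536, -0.069, 0.126], 0.74)]
top guard_edge [([0.555, -0.228, 0.18], 0.91)]
top vendor [([0.557, -0.232, 0.175], 0.2)]
top carton_a [([0.471, -0.214, 0.115], 0.9), ([0.63, -0.201, 0.119], 0.82), ([0.806, -0.157, -0.001], 0.7), ([0.831, 0.027, 0.001], 0.64), ([0.715, 0.244, -0.001], 0.59)]
top carton_hold [([0.55, -0.208, 0.119], 0.61)]
top tote [([0.527, 0.014, -0.002], 0.93)]
top scent_bottle [([0.713, 0.24, 0.001], 0.64)]
top stain_tub [([0.539, 0.3, 0.001], 0.76), ([0.56, -0.272, 0.118], 0.48)]
top dosing_cup [([0.379, 0.29, -0.002], 0.71)]
```

View pics/scene0.png

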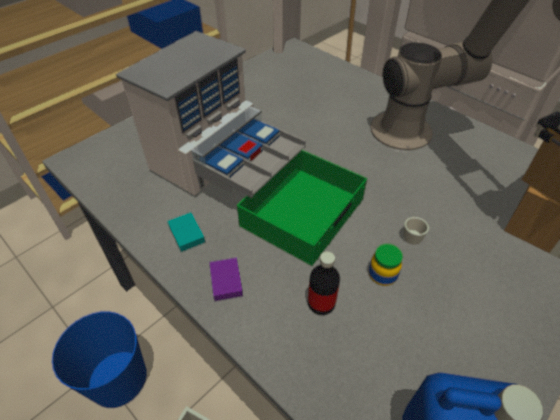

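View pics/top0.png

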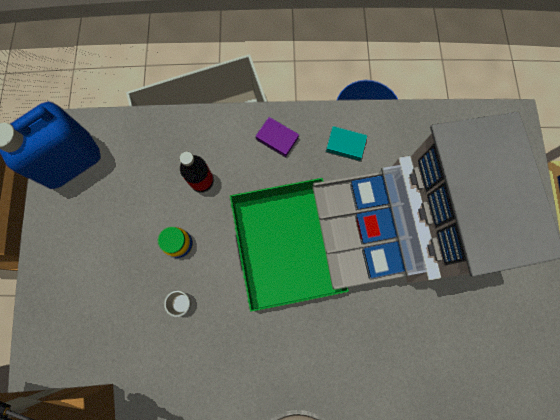

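The hold carton (red, top px 372,226) is in the middle lane. The plain ones are in the outer lanes (370,190 and 380,262). The purple and turquoise boxes on the bench are decoys. Next I move above the lip with the tool aligned to the lanes.

Emit:
arm_command --series '[{"x":-100,"y":-80,"z":-60,"rz":13},{"x":-522,"y":-421,"z":-60,"rz":65.4},{"x":-522,"y":-421,"z":-60,"rz":65.4},{"x":-522,"y":-421,"z":-60,"rz":65.4},{"x":-522,"y":-421,"z":-60,"rz":65.4},{"x":-522,"y":-421,"z":-60,"rz":65.4},{"x":-522,"y":-421,"z":-60,"rz":65.4},{"x":-522,"y":-421,"z":-60,"rz":65.4},{"x":-522,"y":-421,"z":-60,"rz":65.4},{"x":-522,"y":-421,"z":-60,"rz":65.4},{"x":-522,"y":-421,"z":-60,"rz":65.4},{"x":-522,"y":-421,"z":-60,"rz":65.4},{"x":-522,"y":-421,"z":-60,"rz":65.4},{"x":-522,"y":-421,"z":-60,"rz":65.4},{"x":-522,"y":-421,"z":-60,"rz":65.4},{"x":-522,"y":-421,"z":-60,"rz":65.4},{"x":-522,"y":-421,"z":-60,"rz":65.4},{"x":-522,"y":-421,"z":-60,"rz":65.4},{"x":-522,"y":-421,"z":-60,"rz":65.4}]' --hand 0

```text
invalid input
```

Run:
```python
from cell import *
import cv2,numpy as np
s=observe();print({k:np.round(s[k],4).tolist() for k in ["time","qpos","tool_pos","tool_rot","contact_force","opening"]})
acc={}
for n in ["scene","top","wrist","scene","top","wrist"]:
    p=read_camera(n)
    if n=="wrist": cv2.imwrite("pics/wrist0.png",p["pixels"])
    for q in ["tray","tray_lip","guard_edge","tote","carton_a","carton_hold"]:
        for d in mark_of(p,q):
            if d["confidence"]>.4: acc.setdefault(q,[]).append((n,np.round(d["point"],4).tolist(),round(d["confidence"],2)))
for q in acc:
    print(q);[print("  ",a) for a in acc[q]]
```

```text
{'time': 1.1, 'qpos': [1.135, 0.342, 1.5241, 0.0, 1.2754, -0.146], 'tool_pos': [0.15, 0.5031, 0.2922], 'tool_rot': [3.1415, 0.0, 2.8517], 'contact_force': [-0.565, 0.1648, 0.3244], 'opening': 0.0921}
tray
   ('scene', [0.566, -0.277, 0.1162], 0.96)
   ('scene', [0.7134, 0.2455, 0.003], 0.66)
   ('top', [0.5614, -0.2709, 0.1176], 0.62)
   ('scene', [0.5649, -0.2756, 0.1163], 0.72)
   ('top', [0.5611, -0.2733, 0.119], 0.96)
tray_lip
   ('scene', [0.532, -0.0725, 0.1226], 0.87)
   ('top', [0.5341, -0.0648, 0.1227], 0.92)
   ('scene', [0.5302, -0.0699, 0.1208], 0.61)
   ('top', [0.5336, -0.0682, 0.1224], 0.91)
guard_edge
   ('scene', [0.5548, -0.2272, 0.1707], 0.86)
   ('top', [0.5586, -0.2313, 0.1789], 0.75)
   ('top', [0.5301, -0.067, 0.1232], 0.52)
   ('scene', [0.5558, -0.2282, 0.1712], 0.59)
   ('top', [0.5545, -0.2299, 0.1782], 0.6)
tote
   ('scene', [0.5262, 0.0083, 0.0025], 0.69)
   ('top', [0.5277, 0.0122, -0.001], 0.62)
   ('scene', [0.5247, 0.0119, 0.0034], 0.76)
   ('top', [0.525, 0.0157, -0.0027], 0.85)
carton_a
   ('scene', [0.8308, 0.0317, -0.0001], 0.91)
   ('scene', [0.6
[... 185 characters left out ...]
153, 0.1132], 0.79)
   ('top', [0.8286, 0.0286, -0.002], 0.64)
   ('scene', [0.8304, 0.0306, 0.0004], 0.96)
   ('scene', [0.8115, -0.1557, -0.0007], 0.77)
   ('scene', [0.4729, -0.2228, 0.1177], 0.74)
   ('scene', [0.6268, -0.1996, 0.1202], 0.71)
   ('top', [0.8074, -0.1603, 0.001], 0.83)
   ('top', [0.8302, 0.0287, 0.0009], 0.76)
   ('top', [0.4698, -0.216, 0.1154], 0.74)
   ('top', [0.6341, -0.1988, 0.1161], 0.71)
carton_hold
   ('scene', [0.5558, -0.2304, 0.1716], 0.73)
   ('scene', [0.5536, -0.2055, 0.1213], 0.56)
   ('scene', [0.6279, -0.1959, 0.1187], 0.54)
   ('top', [0.5535, -0.2051, 0.116], 0.88)
   ('scene', [0.557, -0.2054, 0.1225], 0.96)
   ('top', [0.5547, -0.203, 0.1192], 0.64)
```

View pics/wrist0.png

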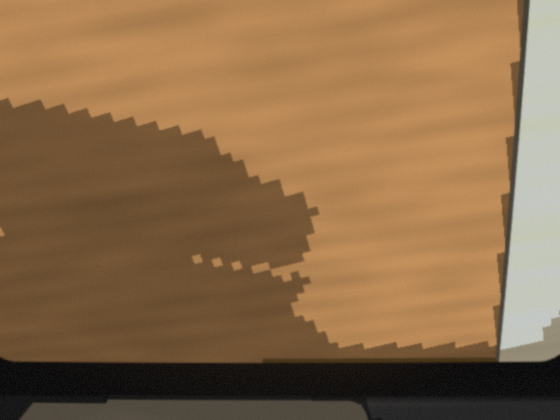

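The call was refused and the arm didn't move. The wrist view shows only the wooden box beside the robot. I'll retry with all six keys in each row.

Emit:
arm_command --series '[{"x":-40,"y":-30,"z":-10,"rx":0,"ry":0,"rz":5},{"x":-80,"y":-60,"z":-30,"rx":0,"ry":0,"rz":10}]' --hand 0 --squeeze 20

```text
time: 3.4
tool_pos: [0.2066, 0.4253, 0.3193]
tool_rot: [-3.138, -0.0, 2.677]
contact_force: [1.8, 0.3, 0.0]
opening: 0.0801
grip_force: 0.0
```

Emit:
arm_command --series '[{"x":-45,"y":-25,"z":-3,"rx":0,"ry":0,"rz":5},{"x":-90,"y":-50,"z":-6,"rx":0,"ry":0,"rz":10},{"x":-130,"y":-73,"z":-9,"rx":0,"ry":0,"rz":15},{"x":-170,"y":-95,"z":-12,"rx":0,"ry":0,"rz":20},{"x":-210,"y":-118,"z":-15,"rx":0,"ry":0,"rz":25},{"x":-250,"y":-140,"z":-18,"rx":0,"ry":0,"rz":30},{"x":-290,"y":-163,"z":-20,"rx":0,"ry":0,"rz":35},{"x":-330,"y":-185,"z":-22,"rx":0,"ry":0,"rz":40},{"x":-370,"y":-208,"z":-24,"rx":0,"ry":0,"rz":45},{"x":-410,"y":-230,"z":-26,"rx":0,"ry":0,"rz":50},{"x":-450,"y":-252,"z":-28,"rx":0,"ry":0,"rz":53},{"x":-480,"y":-269,"z":-29,"rx":0,"ry":0,"rz":55},{"x":-498,"y":-279,"z":-30,"rx":0,"ry":0,"rz":55},{"x":-498,"y":-279,"z":-30,"rx":0,"ry":0,"rz":55},{"x":-498,"y":-279,"z":-30,"rx":0,"ry":0,"rz":55}]'

```text
time: 4.9
tool_pos: [0.5269, -0.046, 0.3501]
tool_rot: [-3.141, -0.001, 1.717]
contact_force: [0.5, -0.2, 0.0]
opening: 0.0004
grip_force: 0.0
```

```bash
cat > h.py <<'E'
import numpy as np
U=np.array([-.146,.989]); T=np.array([.5633,-.2742])   # outward dir, tray origin
W=np.array([.989,.146])                                 # lane direction (world +x side)
def lane(p): d=np.array(p[:2])-T; return np.round([d@U*1000,d@W*1000],1)  # out mm, across mm
E
python3 - <<'E'
from cell import *
from h import *
import cv2
s=observe();print({k:np.round(s[k],4).tolist() for k in ["time","qpos","tool_pos","tool_rot","contact_force","opening"]},lane(s["tool_pos"]))
p=read_camera("wrist");cv2.imwrite("pics/wrist1.png",p["pixels"])
for q in ["carton_a","carton_hold","tray_lip","guard_edge"]:
    for d in mark_of(p,q): print(q,np.round(d["point"],4),lane(d["point"]),round(d["confidence"],2))
E
```

```text
{'time': 4.9, 'qpos': [-0.2322, 0.3113, 1.4079, 0.0005, 1.4235, -0.3782], 'tool_pos': [0.5269, -0.046, 0.3501], 'tool_rot': [-3.1408, -0.0008, 1.7167], 'contact_force': [0.4647, -0.2027, 0.0116], 'opening': 0.0004} [231.   -2.7]
carton_a [ 0.8071 -0.1626 -0.0011] [ 74.8 257.4] 0.6
carton_a [0.8276 0.0314 0.0026] [263.7 306. ] 0.56
carton_hold [ 0.5528 -0.2088  0.1189] [66.2 -0.8] 0.73
carton_hold [ 0.5242  0.014  -0.003 ] [290.7   3.4] 0.56
tray_lip [ 0.5312 -0.0695  0.1254] [207.1  -1.9] 0.96
```

View pics/wrist1.png

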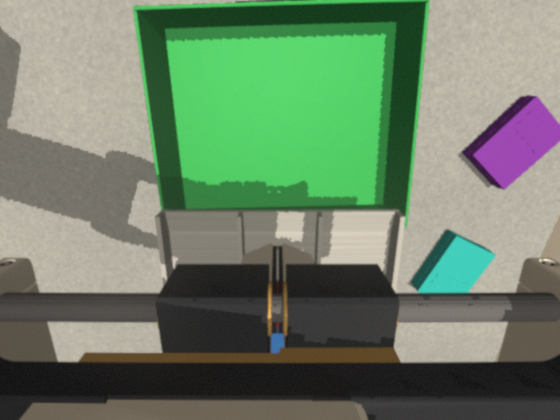

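The wrist view shows the lanes running straight up the picture (dividers at columns 243 and 318), so the yaw is aligned. Next I go above carton A (+across lane).

Emit:
arm_command --series '[{"x":-23,"y":13,"z":15,"rx":0,"ry":0,"rz":0},{"x":-46,"y":27,"z":35,"rx":0,"ry":0,"rz":0},{"x":-69,"y":40,"z":55,"rx":0,"ry":0,"rz":0},{"x":-92,"y":53,"z":75,"rx":0,"ry":0,"rz":0},{"x":-115,"y":67,"z":95,"rx":0,"ry":0,"rz":0},{"x":-137,"y":80,"z":110,"rx":0,"ry":0,"rz":0},{"x":-137,"y":80,"z":117,"rx":0,"ry":0,"rz":0},{"x":-137,"y":80,"z":117,"rx":0,"ry":0,"rz":0},{"x":-137,"y":80,"z":117,"rx":0,"ry":0,"rz":0}]'

```text
time: 6.05
tool_pos: [0.6261, -0.1689, 0.2342]
tool_rot: [3.141, -0.0, 1.718]
contact_force: [-0.0, 0.3, 0.8]
opening: 0.0005
grip_force: 0.0
```

Run:
```python
from cell import *
from h import *
import cv2
p=read_camera("scene")
s=observe();print({k:np.round(s[k],4).tolist() for k in ["time","tool_pos","tool_rot","contact_force","opening"]},lane(s["tool_pos"]))
p=read_camera("top")
im=cv2.resize(p["pixels"][160:300,290:450],None,fx=4,fy=4,interpolation=cv2.INTER_CUBIC)
cv2.imwrite("pics/top1.png",im)
```

```text
{'time': 6.1, 'tool_pos': [0.6263, -0.1689, 0.2346], 'tool_rot': [3.1404, 0.0004, 1.7184], 'contact_force': [-0.368, 0.5913, 0.4736], 'opening': 0.0005} [95.  77.6]
```

View pics/top1.png

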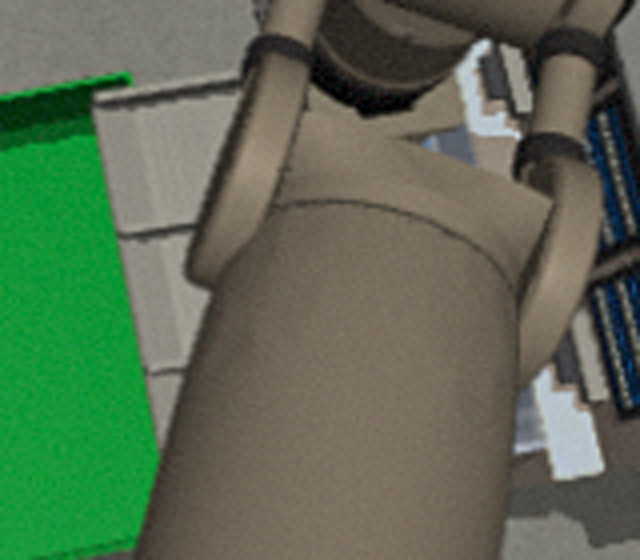

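The top view is blocked by the arm, but the measured pose is fine: 95 mm out and centred in the lane. Slow descent.

Emit:
arm_command --series '[{"x":0,"y":1,"z":5,"rx":0,"ry":0,"rz":0},{"x":0,"y":1,"z":10,"rx":0,"ry":0,"rz":0},{"x":0,"y":1,"z":14,"rx":0,"ry":0,"rz":0},{"x":0,"y":1,"z":16,"rx":0,"ry":0,"rz":0},{"x":0,"y":1,"z":17,"rx":0,"ry":0,"rz":0},{"x":0,"y":1,"z":18,"rx":0,"ry":0,"rz":0},{"x":0,"y":1,"z":19,"rx":0,"ry":0,"rz":0},{"x":0,"y":1,"z":19.5,"rx":0,"ry":0,"rz":0},{"x":0,"y":1,"z":20,"rx":0,"ry":0,"rz":0},{"x":0,"y":1,"z":20,"rx":0,"ry":0,"rz":0}]'

```text
time: 7.15
tool_pos: [0.6273, -0.1698, 0.2134]
tool_rot: [-3.142, -0.0, 1.717]
contact_force: [0.7, -0.0, -0.1]
opening: 0.0005
grip_force: 0.0
```

Emit:
arm_command --series '[{"x":0,"y":0,"z":0.3,"rx":0,"ry":0,"rz":0},{"x":0,"y":0,"z":0.6,"rx":0,"ry":0,"rz":0},{"x":0,"y":0,"z":0.9,"rx":0,"ry":0,"rz":0},{"x":0,"y":0,"z":1.2,"rx":0,"ry":0,"rz":0},{"x":0,"y":0,"z":1.5,"rx":0,"ry":0,"rz":0},{"x":0,"y":0,"z":1.8,"rx":0,"ry":0,"rz":0},{"x":0,"y":0,"z":2,"rx":0,"ry":0,"rz":0},{"x":0,"y":0,"z":2,"rx":0,"ry":0,"rz":0}]'

```text
time: 7.95
tool_pos: [0.6273, -0.1698, 0.2113]
tool_rot: [-3.142, -0.0, 1.717]
contact_force: [0.7, -0.2, 0.6]
opening: 0.0006
grip_force: 0.0
```

Emit:
arm_command --series '[{"x":0,"y":0,"z":0.3,"rx":0,"ry":0,"rz":0},{"x":0,"y":0,"z":0.6,"rx":0,"ry":0,"rz":0},{"x":0,"y":0,"z":0.9,"rx":0,"ry":0,"rz":0},{"x":0,"y":0,"z":1.2,"rx":0,"ry":0,"rz":0},{"x":0,"y":0,"z":1.5,"rx":0,"ry":0,"rz":0},{"x":0,"y":0,"z":1.5,"rx":0,"ry":0,"rz":0}]'

```text
time: 8.55
tool_pos: [0.6273, -0.1698, 0.2111]
tool_rot: [3.141, 0.0, 1.717]
contact_force: [-2.6, 0.9, 6.7]
opening: 0.0006
grip_force: 3.5
```

Contact: tip z 0.1456, so the floor is at 0.1176. I press a little more and start the drag.

Emit:
arm_command --series '[{"x":0,"y":0,"z":0.4,"rx":0,"ry":0,"rz":0},{"x":0,"y":0,"z":0.8,"rx":0,"ry":0,"rz":0},{"x":1,"y":0,"z":0.8,"rx":0,"ry":0,"rz":0},{"x":2.5,"y":0,"z":0.8,"rx":0,"ry":0,"rz":0},{"x":4.5,"y":0,"z":0.8,"rx":0,"ry":0,"rz":0},{"x":7,"y":0,"z":0.8,"rx":0,"ry":0,"rz":0},{"x":10,"y":0,"z":0.8,"rx":0,"ry":0,"rz":0}]'

```text
time: 9.25
tool_pos: [0.6269, -0.1612, 0.2111]
tool_rot: [3.137, 0.004, 1.717]
contact_force: [0.1, -2.5, 7.2]
opening: 0.0001
grip_force: 3.8
```

Emit:
arm_command --series '[{"x":2,"y":0,"z":0.4,"rx":0,"ry":0,"rz":0},{"x":5,"y":0,"z":0.8,"rx":0,"ry":0,"rz":0},{"x":8,"y":0,"z":0.8,"rx":0,"ry":0,"rz":0},{"x":11,"y":0,"z":0.8,"rx":0,"ry":0,"rz":0},{"x":14,"y":0,"z":0.8,"rx":0,"ry":0,"rz":0},{"x":17,"y":0,"z":0.8,"rx":0,"ry":0,"rz":0},{"x":20,"y":0,"z":0.8,"rx":0,"ry":0,"rz":0},{"x":23,"y":0,"z":0.8,"rx":0,"ry":0,"rz":0},{"x":26,"y":0,"z":0.8,"rx":0,"ry":0,"rz":0},{"x":29,"y":0,"z":0.8,"rx":0,"ry":0,"rz":0},{"x":32,"y":0,"z":0.8,"rx":0,"ry":0,"rz":0},{"x":35,"y":0,"z":0.8,"rx":0,"ry":0,"rz":0}]'

```text
time: 10.45
tool_pos: [0.6222, -0.1268, 0.211]
tool_rot: [3.136, 0.005, 1.717]
contact_force: [0.3, -4.7, 10.7]
opening: 0.0007
grip_force: 5.2
```

Run:
```python
from cell import *
from h import *
import cv2
s=observe();print({k:np.round(s[k],4).tolist() for k in ["time","tool_pos","contact_force"]},lane(s["tool_pos"]))
p=read_camera("wrist");w=p["pixels"]
q=read_camera("scene");a=cv2.resize(q["pixels"][90:230,160:330],(680,560))
cv2.imwrite("pics/c2.png",np.hstack([cv2.resize(w,(400,300)),cv2.resize(a,(364,300))]))
for d in mark_of(q,"carton_a"): print(np.round(d["point"],4),lane(d["point"]),round(d["confidence"],2))
```

```text
{'time': 10.45, 'tool_pos': [0.6222, -0.1268, 0.211], 'contact_force': [0.278, -4.7488, 10.6729]} [137.2  79.8]
[ 0.4776 -0.2208  0.1171] [ 65.3 -77. ] 0.62
[ 8.109e-01 -1.560e-01  3.000e-04] [ 80.8 262.1] 0.59
[0.8288 0.0291 0.0015] [261.2 306.9] 0.58
[ 0.6242 -0.1545  0.1181] [109.5  77.7] 0.57
```

View pics/c2.png

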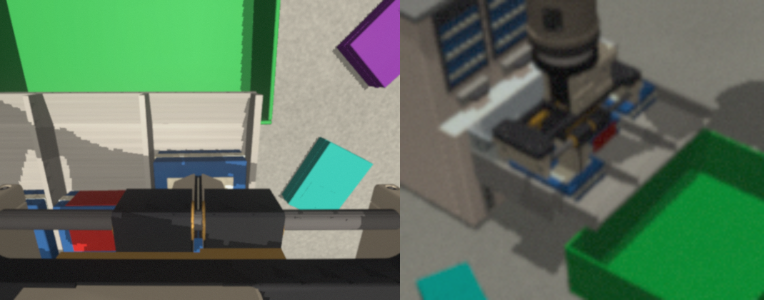

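The carton is following the fingers in its lane (wrist crop, around 200,170), with its centre about 109 mm out. I drag 17 mm more, then release upward.

Emit:
arm_command --series '[{"x":3,"y":0,"z":0,"rx":0,"ry":0,"rz":0},{"x":6,"y":0,"z":0,"rx":0,"ry":0,"rz":0},{"x":9,"y":0,"z":0,"rx":0,"ry":0,"rz":0},{"x":12,"y":0,"z":0,"rx":0,"ry":0,"rz":0},{"x":15,"y":0,"z":0,"rx":0,"ry":0,"rz":0},{"x":17,"y":0,"z":0,"rx":0,"ry":0,"rz":0},{"x":17,"y":0,"z":-2,"rx":0,"ry":0,"rz":0},{"x":17,"y":0,"z":-5,"rx":0,"ry":0,"rz":0},{"x":17,"y":0,"z":-20,"rx":0,"ry":0,"rz":0},{"x":17,"y":0,"z":-50,"rx":0,"ry":0,"rz":0},{"x":17,"y":0,"z":-50,"rx":0,"ry":0,"rz":0}]'

```text
time: 11.7
tool_pos: [0.6196, -0.1088, 0.2621]
tool_rot: [3.136, 0.003, 1.717]
contact_force: [0.8, -0.1, 0.3]
opening: 0.0002
grip_force: 0.0
```

Run:
```python
from cell import *
from h import *
s=observe();print({k:np.round(s[k],4).tolist() for k in ["time","tool_pos","contact_force"]},lane(s["tool_pos"]))
for n in ["scene","wrist","top"]:
  q=read_camera(n)
  for d in mark_of(q,"carton_a"): print(n,np.round(d["point"],4),lane(d["point"]),round(d["confidence"],2))
```

```text
{'time': 11.7, 'tool_pos': [0.6196, -0.1088, 0.2621], 'contact_force': [0.7737, -0.121, 0.2966]} [155.4  79.8]
scene [ 0.8092 -0.1567 -0.0023] [ 80.3 260.4] 0.89
scene [ 0.6225 -0.1379  0.1187] [126.2  78.4] 0.79
scene [0.832  0.0286 0.0013] [260.2 310. ] 0.69
scene [ 0.4768 -0.2206  0.1168] [ 65.6 -77.7] 0.66
scene [0.5262 0.0107 0.0016] [287.2   4.9] 0.58
wrist [0.8277 0.0305 0.0021] [262.7 306. ] 0.89
wrist [ 0.4745 -0.2163  0.1138] [ 70.2 -79.4] 0.88
wrist [ 0.6261 -0.1407  0.1171] [122.9  81.6] 0.74
wrist [ 8.061e-01 -1.604e-01 -5.000e-04] [ 77.1 256.7] 0.67
top [0.8325 0.0291 0.0013] [260.7 310.5] 0.87
top [ 0.469  -0.2145  0.113 ] [ 72.8 -84.5] 0.55
```

Emit:
arm_command --series '[{"x":-20,"y":0,"z":0,"rx":0,"ry":0,"rz":0},{"x":-40,"y":0,"z":0,"rx":0,"ry":0,"rz":0},{"x":-60,"y":0,"z":0,"rx":0,"ry":0,"rz":0},{"x":-80,"y":0,"z":0,"rx":0,"ry":0,"rz":0},{"x":-94,"y":0,"z":0,"rx":0,"ry":0,"rz":0},{"x":-94,"y":0,"z":8,"rx":0,"ry":0,"rz":0},{"x":-94,"y":0,"z":15,"rx":0,"ry":0,"rz":0},{"x":-94,"y":0,"z":18,"rx":0,"ry":0,"rz":0},{"x":-94,"y":0,"z":19,"rx":0,"ry":0,"rz":0},{"x":-94,"y":0,"z":20,"rx":0,"ry":0,"rz":0},{"x":-94,"y":0,"z":21,"rx":0,"ry":0,"rz":0},{"x":-94,"y":0,"z":22,"rx":0,"ry":0,"rz":0},{"x":-94,"y":0,"z":23,"rx":0,"ry":0,"rz":0},{"x":-94,"y":0,"z":24,"rx":0,"ry":0,"rz":0}]'

```text
time: 13.4
tool_pos: [0.632, -0.2015, 0.2343]
tool_rot: [3.141, 0.0, 1.717]
contact_force: [-0.9, 0.3, 0.5]
opening: 0.0008
grip_force: 0.0
```

Run:
```python
from cell import *
from h import *
import cv2
s=observe();print({k:np.round(s[k],4).tolist() for k in ["time","tool_pos","contact_force"]},lane(s["tool_pos"]))
q=read_camera("scene");cv2.imwrite("pics/c3.png",cv2.resize(q["pixels"][100:220,170:320],(750,600),interpolation=cv2.INTER_CUBIC))
```

```text
{'time': 13.4, 'tool_pos': [0.632, -0.2015, 0.2343], 'contact_force': [-0.9236, 0.2874, 0.5252]} [61.9 78.6]
```

View pics/c3.png

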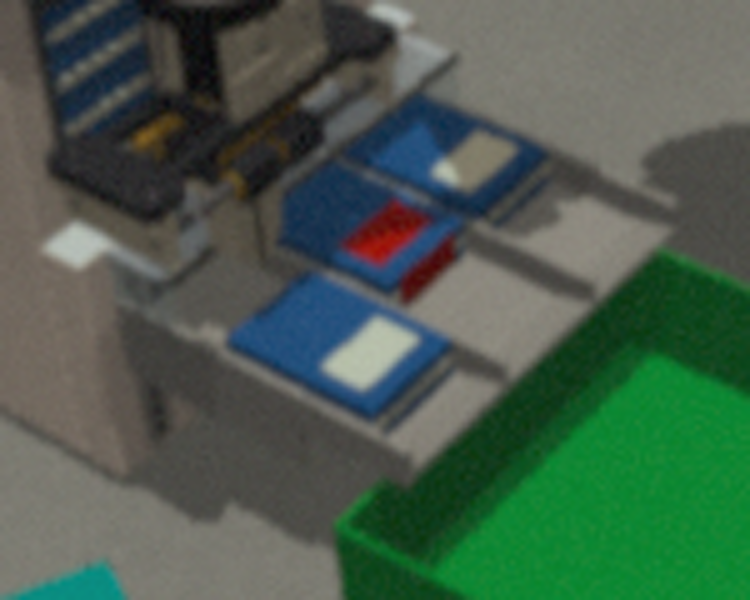

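Carton A is fully clear of the guard (back corner near 230,340). The fingertips are past the guard edge without contact, so I continue down behind the carton.

Emit:
arm_command --series '[{"x":0,"y":0,"z":7,"rx":0,"ry":0,"rz":0},{"x":0,"y":0,"z":14,"rx":0,"ry":0,"rz":0},{"x":0,"y":0,"z":19,"rx":0,"ry":0,"rz":0},{"x":0,"y":0,"z":21,"rx":0,"ry":0,"rz":0},{"x":0,"y":0,"z":22,"rx":0,"ry":0,"rz":0},{"x":0,"y":0,"z":23,"rx":0,"ry":0,"rz":0},{"x":0,"y":0,"z":24,"rx":0,"ry":0,"rz":0},{"x":0,"y":0,"z":25,"rx":0,"ry":0,"rz":0}]'

```text
time: 14.25
tool_pos: [0.6321, -0.2015, 0.2095]
tool_rot: [3.141, 0.0, 1.717]
contact_force: [0.4, -1.3, -0.4]
opening: 0.0007
grip_force: 0.0
```

Emit:
arm_command --series '[{"x":0,"y":0,"z":2,"rx":0,"ry":0,"rz":0},{"x":0,"y":0,"z":5,"rx":0,"ry":0,"rz":0},{"x":0,"y":0,"z":10,"rx":0,"ry":0,"rz":0},{"x":0,"y":0,"z":15,"rx":0,"ry":0,"rz":0},{"x":1,"y":0,"z":15,"rx":0,"ry":0,"rz":0},{"x":2,"y":0,"z":15,"rx":0,"ry":0,"rz":0},{"x":3,"y":0,"z":15,"rx":0,"ry":0,"rz":0},{"x":4,"y":0,"z":15,"rx":0,"ry":0,"rz":0},{"x":5,"y":0,"z":15,"rx":0,"ry":0,"rz":0},{"x":6,"y":0,"z":15,"rx":0,"ry":0,"rz":0},{"x":7,"y":0,"z":15,"rx":0,"ry":0,"rz":0},{"x":8,"y":0,"z":15,"rx":0,"ry":0,"rz":0},{"x":9,"y":0,"z":15,"rx":0,"ry":0,"rz":0},{"x":10,"y":0,"z":15,"rx":0,"ry":0,"rz":0}]'

```text
time: 15.65
tool_pos: [0.6306, -0.1916, 0.1945]
tool_rot: [3.141, 0.0, 1.717]
contact_force: [1.2, -0.9, 0.3]
opening: 0.0009
grip_force: 0.7
```

Emit:
arm_command --series '[{"x":1,"y":0,"z":0,"rx":0,"ry":0,"rz":0},{"x":2,"y":0,"z":0,"rx":0,"ry":0,"rz":0},{"x":3,"y":0,"z":0,"rx":0,"ry":0,"rz":0},{"x":5,"y":0,"z":0,"rx":0,"ry":0,"rz":0},{"x":7,"y":0,"z":0,"rx":0,"ry":0,"rz":0},{"x":9,"y":0,"z":0,"rx":0,"ry":0,"rz":0},{"x":11,"y":0,"z":0,"rx":0,"ry":0,"rz":0},{"x":13,"y":0,"z":0,"rx":0,"ry":0,"rz":0},{"x":15,"y":0,"z":0,"rx":0,"ry":0,"rz":0},{"x":17,"y":0,"z":0,"rx":0,"ry":0,"rz":0},{"x":19,"y":0,"z":0,"rx":0,"ry":0,"rz":0},{"x":22,"y":0,"z":0,"rx":0,"ry":0,"rz":0},{"x":25,"y":0,"z":0,"rx":0,"ry":0,"rz":0},{"x":28,"y":0,"z":0,"rx":0,"ry":0,"rz":0},{"x":31,"y":0,"z":0,"rx":0,"ry":0,"rz":0},{"x":34,"y":0,"z":0,"rx":0,"ry":0,"rz":0}]'

```text
time: 17.25
tool_pos: [0.6255, -0.1576, 0.1943]
tool_rot: [3.142, -0.0, 1.717]
contact_force: [1.0, -1.0, 0.8]
opening: 0.0007
grip_force: 0.4
```

Emit:
arm_command --series '[{"x":3,"y":0,"z":0,"rx":0,"ry":0,"rz":0},{"x":6,"y":0,"z":0,"rx":0,"ry":0,"rz":0},{"x":9,"y":0,"z":0,"rx":0,"ry":0,"rz":0},{"x":12,"y":0,"z":0,"rx":0,"ry":0,"rz":0},{"x":15,"y":0,"z":0,"rx":0,"ry":0,"rz":0},{"x":19,"y":0,"z":0,"rx":0,"ry":0,"rz":0},{"x":23,"y":0,"z":0,"rx":0,"ry":0,"rz":0},{"x":27,"y":0,"z":0,"rx":0,"ry":0,"rz":0},{"x":31,"y":0,"z":0,"rx":0,"ry":0,"rz":0},{"x":35,"y":0,"z":0,"rx":0,"ry":0,"rz":0},{"x":39,"y":0,"z":0,"rx":0,"ry":0,"rz":0},{"x":43,"y":0,"z":0,"rx":0,"ry":0,"rz":0},{"x":47,"y":0,"z":0,"rx":0,"ry":0,"rz":0},{"x":52,"y":0,"z":0,"rx":0,"ry":0,"rz":0},{"x":57,"y":0,"z":0,"rx":0,"ry":0,"rz":0},{"x":62,"y":0,"z":0,"rx":0,"ry":0,"rz":0},{"x":67,"y":0,"z":-1,"rx":0,"ry":0,"rz":0},{"x":72,"y":0,"z":-1,"rx":0,"ry":0,"rz":0},{"x":78,"y":0,"z":-1,"rx":0,"ry":0,"rz":0},{"x":84,"y":0,"z":-1,"rx":0,"ry":0,"rz":0}]'

```text
time: 19.25
tool_pos: [0.6132, -0.0743, 0.1953]
tool_rot: [3.142, -0.0, 1.717]
contact_force: [0.2, -0.3, -0.0]
opening: 0.0006
grip_force: 0.0
```

Run:
```python
from cell import *
from h import *
import cv2
q=read_camera("scene");p=read_camera("wrist")
cv2.imwrite("pics/c4.png",np.hstack([cv2.resize(p["pixels"],(400,300)),cv2.resize(q["pixels"][90:280,160:380],(347,300))]))
```

```text
(no output)
```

View pics/c4.png

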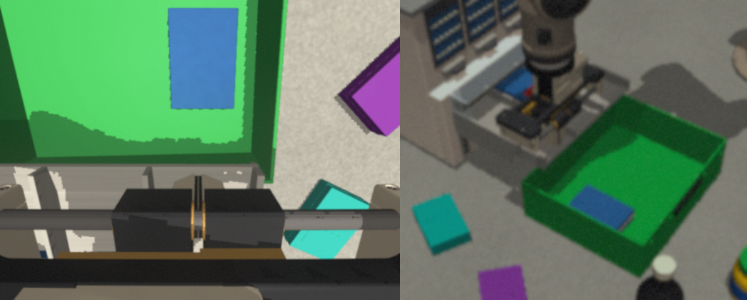

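Carton A lies flat in the tote (wrist crop 203,58). On to carton B: lift, cross over, and approach from above.

Emit:
arm_command --series '[{"x":0,"y":0,"z":-30,"rx":0,"ry":0,"rz":0},{"x":0,"y":0,"z":-60,"rx":0,"ry":0,"rz":0},{"x":-15,"y":-25,"z":-60,"rx":0,"ry":0,"rz":0},{"x":-30,"y":-50,"z":-60,"rx":0,"ry":0,"rz":0},{"x":-45,"y":-75,"z":-60,"rx":0,"ry":0,"rz":0},{"x":-60,"y":-100,"z":-60,"rx":0,"ry":0,"rz":0},{"x":-75,"y":-125,"z":-60,"rx":0,"ry":0,"rz":0},{"x":-90,"y":-150,"z":-60,"rx":0,"ry":0,"rz":0},{"x":-96,"y":-160,"z":-55,"rx":0,"ry":0,"rz":0},{"x":-96,"y":-160,"z":-42,"rx":0,"ry":0,"rz":0},{"x":-96,"y":-160,"z":-32,"rx":0,"ry":0,"rz":0},{"x":-96,"y":-160,"z":-25,"rx":0,"ry":0,"rz":0},{"x":-96,"y":-160,"z":-21,"rx":0,"ry":0,"rz":0},{"x":-96,"y":-160,"z":-20,"rx":0,"ry":0,"rz":0},{"x":-96,"y":-160,"z":-19,"rx":0,"ry":0,"rz":0}]'

```text
time: 20.85
tool_pos: [0.4694, -0.193, 0.2144]
tool_rot: [3.141, 0.0, 1.718]
contact_force: [0.5, -0.7, 0.2]
opening: 0.0006
grip_force: 0.0
```

Run:
```python
from cell import *
from h import *
s=observe();print(np.round(s["tool_pos"],4),lane(s["tool_pos"]),s["time"])
q=read_camera("wrist")
for d in boxes_of(q,"carton_a")+mark_of(q,"carton_a"): print(np.round(d["point"],4),lane(d["point"]),round(d["confidence"],2))
```

```text
[ 0.4694 -0.193   0.2144] [ 94.  -81.1] 20.85
[ 0.6079 -0.0233  0.0314] [241.6  80.7] 0.74
[ 0.4692 -0.174   0.1436] [112.8 -78.4] 0.58
[ 0.5215 -0.1162  0.1149] [162.4 -18.3] 0.39
```

Contact expected at 0.211, press about 10 N.

Emit:
arm_command --series '[{"x":0,"y":0,"z":0.5,"rx":0,"ry":0,"rz":0},{"x":0,"y":0,"z":1,"rx":0,"ry":0,"rz":0},{"x":0,"y":0,"z":1.5,"rx":0,"ry":0,"rz":0},{"x":0,"y":0,"z":2,"rx":0,"ry":0,"rz":0},{"x":0,"y":0,"z":2.4,"rx":0,"ry":0,"rz":0},{"x":0,"y":0,"z":2.7,"rx":0,"ry":0,"rz":0},{"x":0,"y":0,"z":3,"rx":0,"ry":0,"rz":0},{"x":0,"y":0,"z":3.3,"rx":0,"ry":0,"rz":0},{"x":0,"y":0,"z":3.6,"rx":0,"ry":0,"rz":0},{"x":0,"y":0,"z":3.9,"rx":0,"ry":0,"rz":0},{"x":0,"y":0,"z":4.2,"rx":0,"ry":0,"rz":0},{"x":0,"y":0,"z":4.2,"rx":0,"ry":0,"rz":0}]'

```text
time: 22.2
tool_pos: [0.469, -0.1931, 0.2111]
tool_rot: [3.141, 0.0, 1.717]
contact_force: [-2.9, 0.9, 8.1]
opening: 0.0005
grip_force: 4.2
```

Emit:
arm_command --series '[{"x":0,"y":0,"z":0.4,"rx":0,"ry":0,"rz":0},{"x":1,"y":0,"z":0.8,"rx":0,"ry":0,"rz":0},{"x":3,"y":0,"z":1,"rx":0,"ry":0,"rz":0},{"x":5,"y":0,"z":1,"rx":0,"ry":0,"rz":0},{"x":8,"y":0,"z":1,"rx":0,"ry":0,"rz":0},{"x":11,"y":0,"z":1,"rx":0,"ry":0,"rz":0},{"x":14,"y":0,"z":1,"rx":0,"ry":0,"rz":0},{"x":17,"y":0,"z":1,"rx":0,"ry":0,"rz":0},{"x":20,"y":0,"z":1,"rx":0,"ry":0,"rz":0},{"x":23,"y":0,"z":1,"rx":0,"ry":0,"rz":0},{"x":26,"y":0,"z":1,"rx":0,"ry":0,"rz":0},{"x":29,"y":0,"z":1,"rx":0,"ry":0,"rz":0},{"x":32,"y":0,"z":1,"rx":0,"ry":0,"rz":0},{"x":35,"y":0,"z":1,"rx":0,"ry":0,"rz":0},{"x":38,"y":0,"z":1,"rx":0,"ry":0,"rz":0},{"x":40,"y":0,"z":1,"rx":0,"ry":0,"rz":0}]'

```text
time: 23.8
tool_pos: [0.4647, -0.1549, 0.211]
tool_rot: [3.137, 0.005, 1.717]
contact_force: [0.4, -3.5, 10.1]
opening: 0.0002
grip_force: 4.8
```

Emit:
arm_command --series '[{"x":3,"y":0,"z":0,"rx":0,"ry":0,"rz":0},{"x":6,"y":0,"z":0,"rx":0,"ry":0,"rz":0},{"x":9,"y":0,"z":0,"rx":0,"ry":0,"rz":0},{"x":12,"y":0,"z":0,"rx":0,"ry":0,"rz":0},{"x":15,"y":0,"z":0,"rx":0,"ry":0,"rz":0},{"x":17,"y":0,"z":0,"rx":0,"ry":0,"rz":0},{"x":17,"y":0,"z":-2,"rx":0,"ry":0,"rz":0},{"x":17,"y":0,"z":-5,"rx":0,"ry":0,"rz":0},{"x":17,"y":0,"z":-20,"rx":0,"ry":0,"rz":0},{"x":17,"y":0,"z":-50,"rx":0,"ry":0,"rz":0},{"x":17,"y":0,"z":-50,"rx":0,"ry":0,"rz":0}]'

```text
time: 24.9
tool_pos: [0.462, -0.1373, 0.2621]
tool_rot: [3.137, 0.003, 1.717]
contact_force: [-0.3, 1.0, -0.0]
opening: 0.0002
grip_force: 0.0
```

Run:
```python
from cell import *
from h import *
import cv2
s=observe();print({k:np.round(s[k],4).tolist() for k in ["time","tool_pos","contact_force"]},lane(s["tool_pos"]))
for n in ["scene","wrist","wrist"]:
  q=read_camera(n)
  if n=="scene": cv2.imwrite("pics/c5.png",cv2.resize(q["pixels"][90:230,170:345],(750,600),interpolation=cv2.INTER_CUBIC))
  for d in mark_of(q,"carton_a"):
    if d["point"][0]<.6: print(n,np.round(d["point"],4),lane(d["point"]),round(d["confidence"],2))
```

```text
{'time': 24.9, 'tool_pos': [0.462, -0.1373, 0.2621], 'contact_force': [-0.2543, 1.0359, -0.0017]} [150.2 -80.2]
scene [ 0.4691 -0.1684  0.1164] [118.4 -77.7] 0.65
scene [0.5988 0.0225 0.0319] [288.3  78.4] 0.6
wrist [ 0.4674 -0.1621  0.1161] [124.9 -78.5] 0.86
wrist [ 0.471  -0.1637  0.1148] [122.8 -75.2] 0.73
wrist [ 0.5349 -0.0657  0.1266] [210.4   2.4] 0.24
```

View pics/c5.png

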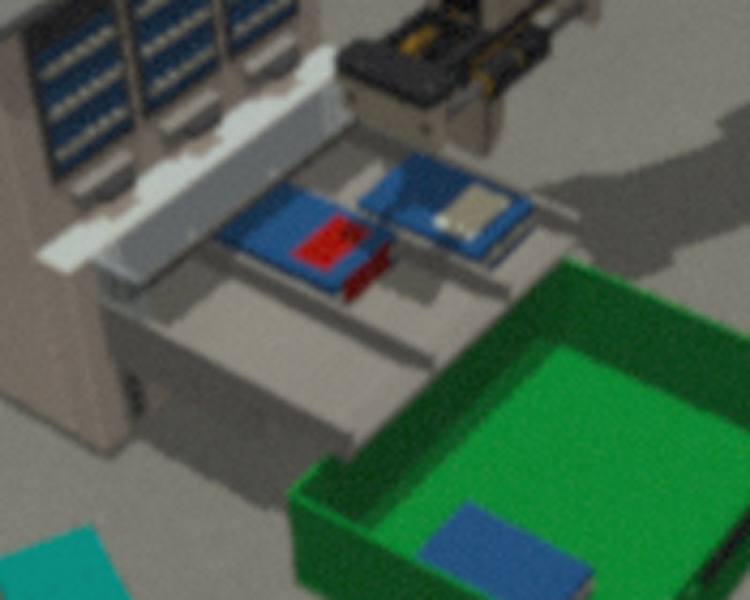

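Carton B is clear of the guard, with its back edge about 73 mm out. I go behind it at 60 mm.

Emit:
arm_command --series '[{"x":-20,"y":0,"z":0,"rx":0,"ry":0,"rz":0},{"x":-40,"y":0,"z":0,"rx":0,"ry":0,"rz":0},{"x":-60,"y":0,"z":0,"rx":0,"ry":0,"rz":0},{"x":-80,"y":0,"z":0,"rx":0,"ry":0,"rz":0},{"x":-90,"y":0,"z":0,"rx":0,"ry":0,"rz":0},{"x":-90,"y":0,"z":8,"rx":0,"ry":0,"rz":0},{"x":-90,"y":0,"z":15,"rx":0,"ry":0,"rz":0},{"x":-90,"y":0,"z":18,"rx":0,"ry":0,"rz":0},{"x":-90,"y":0,"z":19,"rx":0,"ry":0,"rz":0},{"x":-90,"y":0,"z":20,"rx":0,"ry":0,"rz":0},{"x":-90,"y":0,"z":21,"rx":0,"ry":0,"rz":0},{"x":-90,"y":0,"z":22,"rx":0,"ry":0,"rz":0},{"x":-90,"y":0,"z":23,"rx":0,"ry":0,"rz":0},{"x":-90,"y":0,"z":24,"rx":0,"ry":0,"rz":0}]'

```text
time: 26.6
tool_pos: [0.4739, -0.2258, 0.2351]
tool_rot: [3.141, 0.0, 1.717]
contact_force: [0.2, -0.2, -0.5]
opening: 0.0003
grip_force: 0.0
```

Emit:
arm_command --series '[{"x":0,"y":0,"z":7,"rx":0,"ry":0,"rz":0},{"x":0,"y":0,"z":14,"rx":0,"ry":0,"rz":0},{"x":0,"y":0,"z":19,"rx":0,"ry":0,"rz":0},{"x":0,"y":0,"z":21,"rx":0,"ry":0,"rz":0},{"x":0,"y":0,"z":22,"rx":0,"ry":0,"rz":0},{"x":0,"y":0,"z":23,"rx":0,"ry":0,"rz":0},{"x":0,"y":0,"z":24,"rx":0,"ry":0,"rz":0},{"x":0,"y":0,"z":25,"rx":0,"ry":0,"rz":0}]'

```text
time: 27.4
tool_pos: [0.4739, -0.2258, 0.2102]
tool_rot: [3.141, 0.0, 1.717]
contact_force: [0.6, -0.4, 0.7]
opening: 0.0001
grip_force: 0.0
```

Emit:
arm_command --series '[{"x":0,"y":0,"z":1,"rx":0,"ry":0,"rz":0},{"x":0,"y":0,"z":2,"rx":0,"ry":0,"rz":0},{"x":0,"y":0,"z":3,"rx":0,"ry":0,"rz":0},{"x":0,"y":0,"z":6,"rx":0,"ry":0,"rz":0},{"x":0,"y":0,"z":11,"rx":0,"ry":0,"rz":0},{"x":0,"y":0,"z":15.5,"rx":0,"ry":0,"rz":0},{"x":1,"y":0,"z":15.5,"rx":0,"ry":0,"rz":0},{"x":2,"y":0,"z":15.5,"rx":0,"ry":0,"rz":0},{"x":3,"y":0,"z":15.5,"rx":0,"ry":0,"rz":0},{"x":4,"y":0,"z":15.5,"rx":0,"ry":0,"rz":0},{"x":5,"y":0,"z":15.5,"rx":0,"ry":0,"rz":0},{"x":6,"y":0,"z":15.5,"rx":0,"ry":0,"rz":0},{"x":7,"y":0,"z":15.5,"rx":0,"ry":0,"rz":0},{"x":8,"y":0,"z":15.5,"rx":0,"ry":0,"rz":0},{"x":9,"y":0,"z":15.5,"rx":0,"ry":0,"rz":0},{"x":10,"y":0,"z":15.5,"rx":0,"ry":0,"rz":0},{"x":11,"y":0,"z":15.5,"rx":0,"ry":0,"rz":0},{"x":12,"y":0,"z":15.5,"rx":0,"ry":0,"rz":0}]'

```text
time: 29.2
tool_pos: [0.4722, -0.2139, 0.1947]
tool_rot: [3.141, 0.0, 1.717]
contact_force: [0.3, -0.8, 0.4]
opening: 0.0006
grip_force: 0.6
```

Emit:
arm_command --series '[{"x":1,"y":0,"z":0,"rx":0,"ry":0,"rz":0},{"x":2,"y":0,"z":0,"rx":0,"ry":0,"rz":0},{"x":3,"y":0,"z":0,"rx":0,"ry":0,"rz":0},{"x":5,"y":0,"z":0,"rx":0,"ry":0,"rz":0},{"x":7,"y":0,"z":0,"rx":0,"ry":0,"rz":0},{"x":9,"y":0,"z":0,"rx":0,"ry":0,"rz":0},{"x":11,"y":0,"z":0,"rx":0,"ry":0,"rz":0},{"x":13,"y":0,"z":0,"rx":0,"ry":0,"rz":0},{"x":15,"y":0,"z":0,"rx":0,"ry":0,"rz":0},{"x":17,"y":0,"z":0,"rx":0,"ry":0,"rz":0},{"x":19,"y":0,"z":0,"rx":0,"ry":0,"rz":0},{"x":22,"y":0,"z":0,"rx":0,"ry":0,"rz":0},{"x":25,"y":0,"z":0,"rx":0,"ry":0,"rz":0},{"x":28,"y":0,"z":0,"rx":0,"ry":0,"rz":0},{"x":31,"y":0,"z":0,"rx":0,"ry":0,"rz":0},{"x":34,"y":0,"z":0,"rx":0,"ry":0,"rz":0}]'

```text
time: 30.8
tool_pos: [0.4671, -0.18, 0.1946]
tool_rot: [-3.142, -0.0, 1.717]
contact_force: [0.1, -1.0, -0.3]
opening: 0.001
grip_force: 0.4
```

Emit:
arm_command --series '[{"x":3,"y":0,"z":0,"rx":0,"ry":0,"rz":0},{"x":6,"y":0,"z":0,"rx":0,"ry":0,"rz":0},{"x":9,"y":0,"z":0,"rx":0,"ry":0,"rz":0},{"x":12,"y":0,"z":0,"rx":0,"ry":0,"rz":0},{"x":15,"y":0,"z":0,"rx":0,"ry":0,"rz":0},{"x":19,"y":0,"z":0,"rx":0,"ry":0,"rz":0},{"x":23,"y":0,"z":0,"rx":0,"ry":0,"rz":0},{"x":27,"y":0,"z":0,"rx":0,"ry":0,"rz":0},{"x":31,"y":0,"z":0,"rx":0,"ry":0,"rz":0},{"x":35,"y":0,"z":0,"rx":0,"ry":0,"rz":0},{"x":39,"y":0,"z":0,"rx":0,"ry":0,"rz":0},{"x":43,"y":0,"z":0,"rx":0,"ry":0,"rz":0},{"x":47,"y":0,"z":0,"rx":0,"ry":0,"rz":0},{"x":52,"y":0,"z":0,"rx":0,"ry":0,"rz":0},{"x":57,"y":0,"z":0,"rx":0,"ry":0,"rz":0},{"x":62,"y":0,"z":0,"rx":0,"ry":0,"rz":0},{"x":67,"y":0,"z":-1,"rx":0,"ry":0,"rz":0},{"x":72,"y":0,"z":-1,"rx":0,"ry":0,"rz":0},{"x":78,"y":0,"z":-1,"rx":0,"ry":0,"rz":0},{"x":84,"y":0,"z":-1,"rx":0,"ry":0,"rz":0}]'

```text
time: 32.8
tool_pos: [0.4548, -0.0967, 0.1956]
tool_rot: [3.142, -0.0, 1.717]
contact_force: [0.2, -0.6, 0.3]
opening: 0.0003
grip_force: 0.0
```

Emit:
arm_command --series '[{"x":0,"y":0,"z":-30,"rx":0,"ry":0,"rz":0},{"x":0,"y":0,"z":-70,"rx":0,"ry":0,"rz":0},{"x":0,"y":0,"z":-110,"rx":0,"ry":0,"rz":0},{"x":0,"y":0,"z":-150,"rx":0,"ry":0,"rz":0},{"x":0,"y":0,"z":-150,"rx":0,"ry":0,"rz":0},{"x":0,"y":0,"z":-150,"rx":0,"ry":0,"rz":0}]'

```text
time: 33.4
tool_pos: [0.4549, -0.097, 0.346]
tool_rot: [3.14, 0.001, 1.717]
contact_force: [-0.4, 0.5, -0.7]
opening: 0.0004
grip_force: 0.0
```

Run:
```python
from cell import *
from h import *
import cv2
q=read_camera("scene");p=read_camera("wrist")
cv2.imwrite("pics/c6.png",np.hstack([cv2.resize(p["pixels"],(400,300)),cv2.resize(q["pixels"][80:330,150:450],(360,300))]))
for n in ["carton_hold","tote"]: print(n,[(np.round(d["point"],3),lane(d["point"])) for d in mark_of(q,n)])
```

```text
carton_hold [(array([ 0.556, -0.204,  0.12 ]), array([70.1,  3.1]))]
tote [(array([0.527, 0.011, 0.004]), array([287.1,   5.6]))]
```

View pics/c6.png

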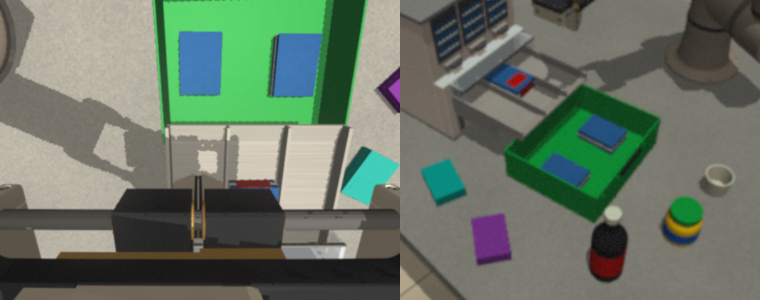

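Both plain cartons lie in the tote (wrist crop 200,63 and 297,65). The hold carton is still in its lane, the tote and the bystanders haven't moved, and the arm is clear. Handing in.

```bash
python3 -c "
from cell import *
print(hand_in())"
```

```text
the job is handed in; nothing more can be done
None
```

Both plain cartons are in the green tote. The hold carton, tote, bottle, tub and cup are still in their places, and the job was handed in at about 33.5 s.

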